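Index the yarn carousel to the guide

ROBOT

A 6-joint arm with a two-finger parallel gripper is mounted at the origin on the work surface. World frame = base frame: x ahead of the robot, y to its left, z up, the work surface at z = 0. Lengths are in mm, angles in rad, forces in N, time in s.
With the tool pointing down it reaches from about 350 to 875 mm from the base axis. Payload 4.2 kg.
Tool frame: the origin (TCP) lies midway between the tips of the shut fingers; the grasp point (between the pads) lies 19 mm behind it (arm.grasp_offset is the distance from the TCP to the grasp point, in mm); z points along the fingers, y is the direction in which the jaws open and shut (so a half turn about z gives the same grasp; the last joint's range is limited). The gripper opens to 85 mm and grips with 20 to 120 N. Pads are 22 mm wide; open, the fingers measure 114 mm over their backs; the gripper's body (76 mm by 85 mm) begins 54 mm behind the grasp point. The pads swing forward as they close: fully open they stand 13 mm farther back than shut.
Start: joints at [1.478, 0.385, 0.008, 0, -1.194, -0.259], TCP at [215.335, 586.711, 205.812] pointing down, gripper open.
Joint ranges: [-3.14, 3.14], [-1.21, 2.06], [-1.07, 1.41], [-3.16, 2.05], [-2.99, -0.16], [-3.1, 3.1]. Speed limits (rad/s): [2.79, 2.79, 3.14, 3.14, 3.14, 3.14].

INTERFACE

Orientations are given as a unit quaternion [x, y, z, w].
In Python, from bench import arm gives the robot as it stands.
- The arm moves only by the tool move_arm, never from a script. Its argument "moves" is a list of rows, each an object with "gripper": the gripper's target within -1 to 1 (fully open at 1, half-way at 0, shut at -1); "xyz": the shift along the tool's x, y, z in cm, a list of three; "angular": the turn, a rotation vector about the tool's x, y, z in rad, a list of three. In form: [{"gripper": gripper, "xyz": [dx, dy, dz], "angular": [wx, wy, wz]}, ...]. A call has 1 to 10 rows; each row is the pose to reach, as a shift and turn from the pose commanded when the call began, along the tool's axes at that moment; what a row does not reach only later rows make up. A row lasts 1/8 s, in which the tool goes at most 62.5 mm and 10.7 degrees, less where a joint would pass 70% of its speed; a pose out of reach is approached as far as the arm can. A call with a gripper value outside its range is refused whole. The fingers move at their own pace and stop on an object; the grip force is fixed at half the most. Time passes only in rows, so rows that repeat a pose let the fingers close. It gives the time, the measured TCP pose, the force and the opening at its end, in the units of the state.
- arm.read_state(): the state, without advancing time (a new reading comes with each control period).
- arm.get_image(name): name is "scene" or "top" or "wrist"; returns (picture, depth): 400x640x3 uint8, blue, green, red; 400x640 float32, mm along the optical axis (not along the pixel's ray), 0 where there is no reading.
- arm.get_calibration(name): a dict with "camera_matrix" (3x3 intrinsics, pixels), "R" (3x3) and "t" (3): a world point X has camera coordinates R X + t. Camera axes: x right, y down, z forward; pixel columns grow to the right and rows downward; lengths in mm; the calibration is good to about 2 mm. The wrist camera is an equidistant fisheye: a pixel r from the principal point sees the ray r / f radians off the axis. A picture is of the moment at which its call begins: read the wrist's pose just before it. get_calibration takes no time and is no camera call; for the wrist camera it gives the pose at the moment of the call.
- arm.job_done(): hands the job in, once; it reports no verdict.
The state is a dict: "clock": time; "joints": joint angles; "joint_vel": joint speeds; "joint_efforts": joint torques, N m; "position": TCP position; "ee_rot": TCP orientation; "contact_force": force on the tool from outside, world axes, zero at the start; "wrist_torque": the same for the moment, N m; "gripper_width": finger opening in mm.
Only numpy, scipy, OpenCV 4.12 (cv2) and the standard library are available. Lean on these libraries where they do the work, as an engineer would, in place of code of your own. Each camera call takes 0.05 s, during which the arm holds its last target. There are 200 camera calls.

TASK

Bring the red yarn cone of the carousel round to the yarn guide with the brass eye: lift the spring plunger clear, swing the carousel one station towards the guide, and let the pin drop fully home in that station's hole, feeling for it, so that the carousel is locked there; then let go. Be gentle with the index pin: never force the carousel hard against it. Leave all the other things standing where they are.

Things in the scene. Friction and masses are not known exactly. Their poses are not given: they have to be found in the camera images.
- carousel_base: fixed base of the yarn carousel; origin on its vertical axis at table level, z up. At the start the plunger lies on its -x side, the red cone on its +x side. White foot, dark steel index ring of radius 179 mm, upper face 45 mm above the table, with brass index blocks clamped on it, each with an 11 mm hole for the index pin, 160 mm from the axis.
- carousel (a joint): turn of the aluminium disc (radius 130 mm, 58 to 70 mm above the table, with six small yarn cones up to 149 mm above the table, and the plunger arm) about the base's z axis, rad; 0 (within the pin play of 0.01) at the start, positive anticlockwise from above; stops at -1.3 and 1.3. With the pin clear it turns with light friction (2 to 3 N at the knob).
- plunger (a joint): lift of the spring index plunger, m; 0 = pin fully home in a hole, 0.010 = pin tip level with the blocks' top, 0.016 = top stop. Spring: 5 N down at 0, 8 N at 0.010, 10 N at 0.016. Let go away from a hole, the round-nosed 8 mm pin rides on the ring (0.008 to 0.010) and drops by itself into a hole it is slid over, and so stops the carousel.
- knob_mid (a point): centre of the plunger's black round knob (orange dot on top): 28 mm in diameter, 26 mm tall, vertical, 160 mm from the carousel's axis, centre 121 mm above the table when home. Below it a 12 mm stem enters a steel housing 26 mm wide, whose top is 92 mm above the table. It rises with the plunger and travels round with the carousel.
- red_cone (a point): centre of the red yarn cone fixed on the carousel (58 mm across the foot, 78 mm tall), 85 mm from the axis, opposite the plunger. The next stations lie nominally 1.047 rad (60 degrees) to either side of the start, but their blocks are clamped by hand: each hole is 1 to 3.5 degrees (3 to 10 mm along the circle) short of that or beyond it, and must be felt for.
- guide_eye (a point): brass eye on top of the fixed yarn guide (steel post on a black round foot, 172 mm tall), 215 mm from the carousel's axis, about 60 degrees to the left or right of where the red cone starts; the red cone stands at the guide when the carousel is turned one station to that side
- jar: glass storage jar with a blue lid, 52 mm across, 85 mm tall, standing beside the carousel in the place that mirrors the guide's; bystander; origin at its underside
- clipper: hand-held rug clipper, blue, orange and white, about 180 mm long and 43 mm thick, lying on the table; bystander; origin at its underside
- cone_white: spare white yarn cone, 90 mm across its foot, 130 mm tall; bystander; origin at its underside
- cone_green: spare green yarn cone, 90 mm across its foot, 130 mm tall; bystander; origin at its underside
- tape: yellow tape-measure case, 60 x 28 x 56 mm; bystander; origin at its underside
- driver: screwdriver lying on the table; bystander; origin at its underside
- brush: brush lying on the table; bystander; origin at its underside
- spool: small orange plastic spool, 48 mm across, 40 mm tall; bystander; origin at its underside

How it is judged:
By the outcome, as a careful person would: the job done as asked, in the order asked, and still so for the second after the job is handed in, with the robot touching nothing.
It also fails if it takes over 48 s, if anything falls off the work surface, if the arm or the gripper's body presses on something with over 40 N, if the wrist force passes 120 N, or if a joint passes its speed limit or range.

## Working session

There is one attempt and no reset: what is moved stays moved. The work goes in short steps, Python scripts to look and compute and a tool call to move; the robot and the scene stay as the last step left them, time stands still between calls to the robot, and variables do not carry over. Pictures are saved under pics/ and viewed, about 8 in all and at most 12, crops included, and the job is handed in when it is done.

Besides the shell and the picture viewer there is one more tool, called after ">>>" by a JSON object that holds its "name" and its "arguments". move_arm: Moves the arm, as the interface text tells. Its arguments: {"type":"object","properties":{"moves":{"type":"array","items":{"type":"object","properties":{"gripper":{"type":"number"},"xyz":{"type":"array","items":{"type":"number"}},"angular":{"type":"array","items":{"type":"number"}}}}}},"required":["moves"]}

```bash
mkdir -p pics; ls
python3 - <<'E'
from bench import arm
import cv2,numpy as np
s=arm.read_state();print(s)
for n in("scene","top"):
    p,d=arm.get_image(n);cv2.imwrite(f"pics/{n}0.png",p);np.save(f"{n}0.npy",d)
    c=arm.get_calibration(n);print(n,c)
E
```

```text
pics
{'clock': 0.0, 'joints': array([ 1.47761799e+00,  3.85553343e-01,  6.61406278e-03, -4.97969956e-04,
       -1.19399468e+00, -2.58588339e-01]), 'joint_vel': array([-0.00118253,  0.0002015 , -0.00195413,  0.00071175,  0.00020196,
        0.00035188]), 'joint_efforts': array([-2.67365440e-04, -3.92283010e+01,  1.88397700e+01,  4.18614015e+00,
       -4.65971432e-03, -2.65374815e-06]), 'position': array([215.11879067, 586.12637013, 204.71913281]), 'ee_rot': array([ 9.84555692e-01, -1.75068255e-01, -1.42332868e-04,  1.08428179e-03]), 'contact_force': array([ 0.45847549,  0.28844896, -0.8741333 ]), 'wrist_torque': array([-0.02114633, -0.01108619,  0.0056519 ]), 'gripper_width': 85.49712238657811}
scene {'camera_matrix': array([[361.59365622,   0.        , 314.99386368],
       [  0.        , 361.59365622, 203.89530135],
       [  0.        ,   0.        ,   1.        ]]), 'R': array([[ 0.65148033,  0.75866335,  0.00181525],
       [ 0.53023204, -0.45360762, -0.71630588],
       [-0.54261161,  0.46762169, -0.69778406]]), 't': array([-355.99021187, -182.00297291, 1337.56246388])}
top {'camera_matrix': array([[401.82903137,   0.        , 321.70481317],
       [  0.        , 401.82903137, 199.38765303],
       [  0.        ,   0.        ,   1.        ]]), 'R': array([[-0.07286681, -0.99731775, -0.00690935],
       [-0.97633091,  0.07274455, -0.20368155],
       [ 0.20363785, -0.00809581, -0.97901281]]), 't': array([  47.24559939,  569.46254761, 1134.72490573])}
```

View pics/top0.png

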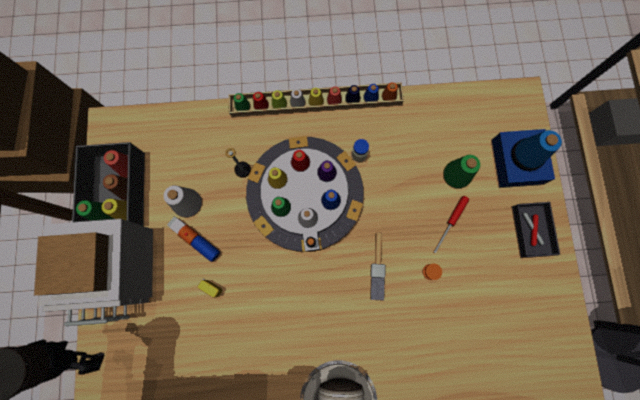

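View pics/scene0.png

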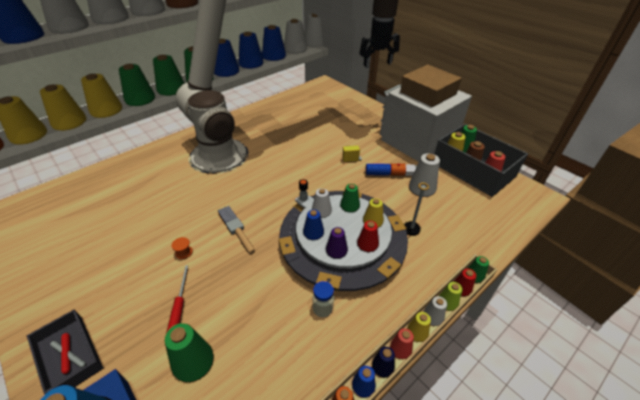

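The guide (brass eye) is on the left (+y) near (235,158) and the jar on the right near (360,150), so the carousel turns anticlockwise (+). The knob is at about (311,240) and the next block at about (354,210). I'll locate these more precisely.

```bash
cat > h.py <<'E'
from bench import arm
import numpy as np,cv2
def ray(c,u,v,z):
    "world point on pixel ray at height z"
    d=c["R"].T@np.linalg.inv(c["camera_matrix"])@[u,v,1]; o=-c["R"].T@c["t"]
    return o+d*(z-o[2])/d[2]
def cloud(c,d):
    v,u=np.mgrid[:400,:640]; K=c["camera_matrix"]
    P=np.stack([(u-K[0,2])*d/K[0,0],(v-K[1,2])*d/K[1,1],d],-1)
    return (P-c["t"])@c["R"]
E
python3 - <<'E'
from h import *
p=cv2.imread("pics/top0.png");c=arm.get_calibration("top")
W=cloud(c,np.load("top0.npy"))
cr=p[130:255,225:385];cv2.imwrite("pics/topc.png",cv2.resize(cr,None,fx=4.8,fy=4.8,interpolation=cv2.INTER_CUBIC))
# ring+blocks points, disc points
sel=np.zeros(W.shape[:2],bool);sel[130:255,235:375]=1
m=sel&(abs(W[...,2]-70)<4)
pts=W[m][:,:2]
(cx,cy),r=cv2.minEnclosingCircle(pts.astype(np.float32));print("disc",cx,cy,r,m.sum())
# ring: fit circle to outline of z>35 within
m=sel&(W[...,2]>35)&(W[...,2]<62);q=W[m][:,:2]
print("ring",cv2.minEnclosingCircle(q.astype(np.float32)))
for n in("top","scene"):
    C=arm.get_calibration(n);V=cloud(C,np.load(n+"0.npy"));
    s=(V[...,2]>122)&(V[...,2]<145)&(np.hypot(V[...,0]-(cx-160),V[...,1]-cy)<30)
    print(n,s.sum(),V[s].mean(0) if s.any() else "")
E
```

```text
disc 630.8653564453125 50.512760162353516 206.71688842773438 3724
ring ((634.6316528320312, 47.65985107421875), 212.20529174804688)
top 49 [462.58062795  47.87642944 133.11558918]
scene 41 [450.65437708  42.60868157 131.09642884]
```

View pics/topc.png

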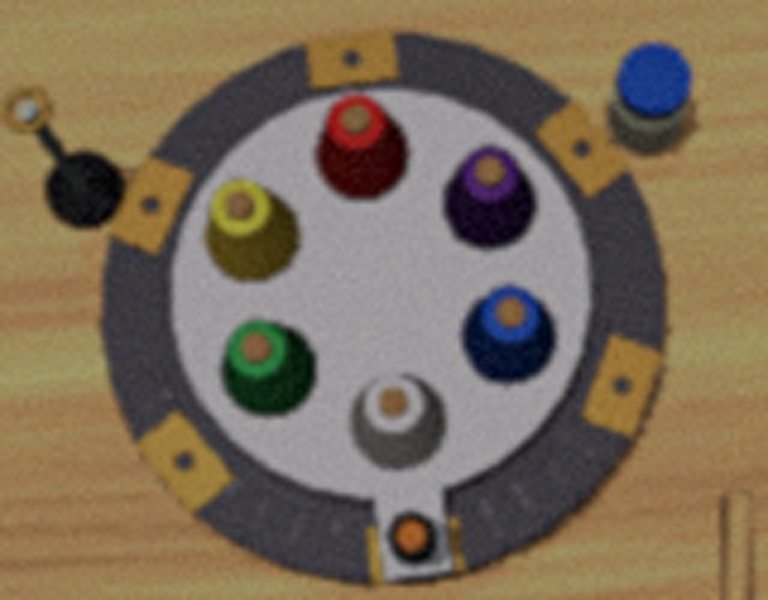

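Run:
```python
from h import *
from scipy.optimize import least_squares
c=arm.get_calibration("top")
f=lambda a,b,z:ray(c,225+(a+.5)/4.8-.5,130+(b+.5)/4.8-.5,z)[:2]
H=np.array([f(*q,46) for q in[(621,385),(185,460),(350,58),(581,148),(150,204)]])
r=least_squares(lambda o:np.hypot(*(H-o).T)-160,[620,48]);o=r.x;print("axis",o,r.fun)
k=f(411,535,134);print("knob",k,np.hypot(*(k-o)))
a0=np.arctan2(*(k-o)[::-1]);print("a0",np.degrees(a0))
for h in H:print(h,np.degrees((np.arctan2(*(h-o)[::-1])-a0))%360)
print("red",f(355,118,149)-o)
```

```text
axis [602.39165647  56.05067387] [-0.46591458 -1.10893067 -0.42619899 -0.69970326 -0.09529594]
knob [442.55959851  45.41645235] 160.18543448117555
a0 -176.19350876287305
[535.19612969 -88.64170876] 61.283228130076715
[508.25632124 184.05423075] 302.52471361140135
[761.62337355  66.49376938] 179.94583668490523
[690.14325296 -76.90135453] 119.61929787043273
[673.72159491 199.1644547 ] 239.70119208867578
red [84.34401131  5.26550115]
```

```bash
cat >> h.py <<'E'
from scipy.spatial.transform import Rotation as Ro
def plan(p,yaw=None,rp=None):
    "tool-frame shift (cm) to world point p; rotvec to make tool point down with tool-y heading yaw (deg)"
    s=arm.read_state();R=Ro.from_quat(s["ee_rot"])
    y=np.radians(yaw);Y=np.array([np.cos(y),np.sin(y),0]);Z=np.array([0,0,-1.])
    T=Ro.from_matrix(np.c_[np.cross(Y,Z),Y,Z])
    print("xyz",R.inv().apply(np.array(p)-s["position"]).round(1)/10,"rot",(R.inv()*T).as_rotvec().round(4))
    print({k:np.round(s[k],3) for k in("clock","joints","position","contact_force","gripper_width")})
E
python3 -c "
from h import *
plan([442.5,45.4,190],-86.2)"
```

```text
xyz [39.98 42.92  1.57] rot [ 1.900e-03  3.000e-04 -4.183e-01]
{'clock': np.float64(0.1), 'joints': array([ 1.478,  0.385,  0.007, -0.   , -1.194, -0.259]), 'position': array([215.155, 586.179, 204.86 ]), 'contact_force': array([-0.328, -0.881,  0.473]), 'gripper_width': np.float64(84.847)}
```

>>> {"name": "move_arm", "arguments": {"moves": [{"gripper": 1,"xyz": [5,5.4,0],"angular": [0,0,-0.06]},{"gripper": 1,"xyz": [11,11.8,0],"angular": [0,0,-0.12]},{"gripper": 1,"xyz": [16,17.2,0],"angular": [0,0,-0.18]},{"gripper": 1,"xyz": [21,22.5,0.5],"angular": [0,0,-0.24]},{"gripper": 1,"xyz": [26,28,1],"angular": [0,0,-0.3]},{"gripper": 1,"xyz": [31,33.5,1],"angular": [0,0,-0.36]},{"gripper": 1,"xyz": [36,38.5,1.3],"angular": [0,0,-0.42]},{"gripper": 1,"xyz": [40,42.9,1.5],"angular": [0,0,-0.42]},{"gripper": 1,"xyz": [40,42.9,1.5],"angular": [0,0,-0.42]},{"gripper": 1,"xyz": [40,42.9,1.5],"angular": [0,0,-0.42]}]}}

```text
clock: 1.35
position: [443.1, 43.4, 190.4]
ee_rot: [0.999, 0.032, -0.001, 0.0]
contact_force: [-0.4, 0.9, 0.6]
gripper_width: 85.3
```

```bash
python3 -c "
from h import *
plan([442.5,45.4,190],-86.2)
c=arm.get_calibration('wrist');p,d=arm.get_image('wrist');cv2.imwrite('pics/w1.png',p);np.save('w1.npy',d)
import pickle;pickle.dump(c,open('w1.pkl','wb'));print(c)"
```

```text
xyz [-0.05 -0.21  0.04] rot [ 0.0003  0.001  -0.0019]
{'clock': np.float64(1.35), 'joints': array([ 0.465,  0.089, -0.432, -0.   , -1.052,  1.171]), 'position': array([443.129,  43.362, 190.359]), 'contact_force': array([-0.433,  0.948,  0.564]), 'gripper_width': np.float64(85.31)}
{'camera_matrix': array([[309.70691629,   0.        , 314.01557982],
       [  0.        , 309.70691629, 203.91688506],
       [  0.        ,   0.        ,   1.        ]]), 'R': array([[ 6.51379812e-02, -9.97876246e-01, -2.02458293e-04],
       [-9.50816512e-01, -6.21276500e-02,  3.03460236e-01],
       [-3.02828339e-01, -1.95742864e-02, -9.52844082e-01]]), 't': array([ 14.50572722, 389.64156019, 499.22898037])}
```

View pics/w1.png

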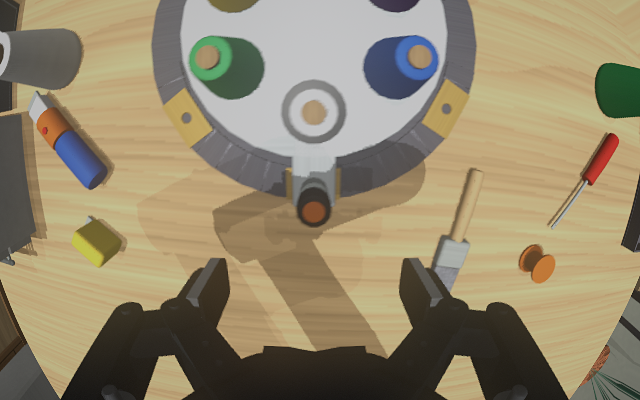

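The knob's orange dot is at (314,212) and the target block's hole at (446,108), with the jaws straddling the knob.

```bash
cat >> h.py <<'E'
def fray(c,u,v,z):
    K=c["camera_matrix"];q=cv2.fisheye.undistortPoints(np.array([[[u,v]]],float),K,np.zeros(4))[0,0]
    d=c["R"].T@[q[0],q[1],1];o=-c["R"].T@c["t"];return o+d*(z-o[2])/d[2]
E
python3 -c "
from h import *;import pickle
c=pickle.load(open('w1.pkl','rb'))
k=fray(c,314,212,134);h=fray(c,446,108,46);g=fray(c,186,118,46);print(k,h,g)
p=cv2.imread('pics/w1.png');hs=cv2.cvtColor(p,cv2.COLOR_BGR2HSV)
s=hs[190:230,295:335];m=(s[...,1]>120)&(s[...,2]>90)&(s[...,0]<20);v,u=np.nonzero(m);print(u.mean()+295,v.mean()+190,m.sum())
o=np.array([602.4,56.05])
for q in(k,h,g):print(np.hypot(*(q[:2]-o)),np.degrees(np.arctan2(*(q[:2]-o)[::-1])))
"
```

```text
[443.23203787  43.45402214 134.        ] [536.31614751 -89.43660359  46.        ] [507.51689409 182.47636059  46.        ]
313.3134715025907 211.69689119170985 386
159.66558435170484 -175.4752486679336
159.7918251533881 -114.42880149043013
158.07096014412835 126.8882633467673
```

>>> {"name": "move_arm", "arguments": {"moves": [{"gripper": 1,"xyz": [0,0,4],"angular": [0,0,0]},{"gripper": 1,"xyz": [0,0,7],"angular": [0,0,0]},{"gripper": 0.3,"xyz": [0,0,8.9],"angular": [0,0,0]},{"gripper": -0.1,"xyz": [0,0,8.9],"angular": [0,0,0]},{"gripper": -0.2,"xyz": [0,0,8.9],"angular": [0,0,0]},{"gripper": -0.2,"xyz": [0,0,8.9],"angular": [0,0,0]},{"gripper": -0.2,"xyz": [0,0,8.9],"angular": [0,0,0]}]}}

```text
clock: 2.28
position: [443.4, 46.4, 102.5]
ee_rot: [0.999, 0.034, 0.001, -0.0]
contact_force: [0.0, -0.3, -0.6]
gripper_width: 34.2
```

```bash
python3 -c "
from h import *
plan([443.2,43.5,101],-86.2)
p,d=arm.get_image('wrist');cv2.imwrite('pics/w2.png',p[150:350,190:450])"
```

```text
xyz [-0.04  0.29  0.15] rot [-0.0006 -0.0016  0.002 ]
{'clock': np.float64(2.275), 'joints': array([ 0.471,  0.194, -0.562,  0.   , -0.814,  1.168]), 'position': array([443.413,  46.417, 102.529]), 'contact_force': array([ 0.028, -0.287, -0.639]), 'gripper_width': np.float64(34.166)}
```

View pics/w2.png

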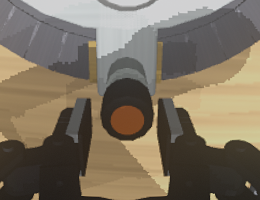

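The knob is centred at crop x≈128 and the jaw midpoint is at about 125. I'll shift 1.5 mm to the right and close.

>>> {"name": "move_arm", "arguments": {"moves": [{"gripper": -0.2,"xyz": [0,0.15,0.1],"angular": [0,0,0]},{"gripper": -0.3,"xyz": [0,0.15,0.1],"angular": [0,0,0]},{"gripper": -0.4,"xyz": [0,0.15,0.1],"angular": [0,0,0]},{"gripper": -0.5,"xyz": [0,0.15,0.1],"angular": [0,0,0]},{"gripper": -0.5,"xyz": [0,0.15,0.1],"angular": [0,0,0]},{"gripper": -0.5,"xyz": [0,0.15,0.1],"angular": [0,0,0]}]}}

```text
clock: 3.08
position: [443.1, 44.6, 101.2]
ee_rot: [0.999, 0.034, 0.0, 0.0]
contact_force: [-2.6, 0.2, 5.4]
gripper_width: 24.4
```

>>> {"name": "move_arm", "arguments": {"moves": [{"gripper": -0.7,"xyz": [0,0,0],"angular": [0,0,0]},{"gripper": -0.7,"xyz": [0,0,0],"angular": [0,0,0]}]}}

```text
clock: 3.32
position: [443.1, 44.6, 101.2]
ee_rot: [0.999, 0.034, 0.0, 0.0]
contact_force: [-1.7, -1.0, 4.9]
gripper_width: 24.6
```

```bash
python3 -c "
from h import *
plan([443.2,43.5,101],-86.2)
p,d=arm.get_image('wrist');cv2.imwrite('pics/w3.png',cv2.resize(p[180:330,220:420],None,fx=3,fy=3))"
```

```text
xyz [-0.    0.11  0.02] rot [ 0.0002 -0.0001  0.0021]
{'clock': np.float64(3.325), 'joints': array([ 0.467,  0.195, -0.564,  0.   , -0.811,  1.172]), 'position': array([443.137,  44.58 , 101.196]), 'contact_force': array([-1.746, -1.039,  4.867]), 'gripper_width': np.float64(24.605)}
```

View pics/w3.png

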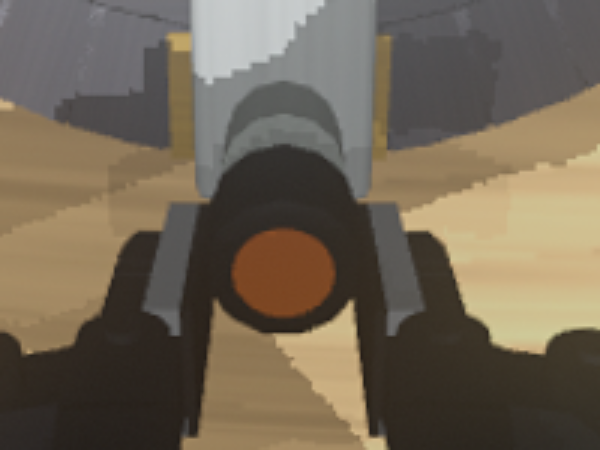

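The knob is gripped squarely. Next I lift the plunger 13 mm and check the spring force.

>>> {"name": "move_arm", "arguments": {"moves": [{"gripper": -0.7,"xyz": [0,0,-0.4],"angular": [0,0,0]},{"gripper": -0.7,"xyz": [0,0,-0.8],"angular": [0,0,0]},{"gripper": -0.7,"xyz": [0,0,-1.2],"angular": [0,0,0]},{"gripper": -0.7,"xyz": [0,0,-1.4],"angular": [0,0,0]},{"gripper": -0.7,"xyz": [0,0,-1.4],"angular": [0,0,0]},{"gripper": -0.7,"xyz": [0,0,-1.4],"angular": [0,0,0]}]}}

```text
clock: 4.12
position: [442.9, 44.6, 114.6]
ee_rot: [0.999, 0.034, -0.0, 0.0]
contact_force: [3.2, -0.2, -10.3]
gripper_width: 24.8
```

```bash
cat >> h.py <<'E'
O=np.array([602.4,56.05]);A0=-175.9;RR=159.7
def arc(degs,z):
    "tool-frame rows (from current pose) for carousel angles degs, at TCP height z"
    s=arm.read_state();R=Ro.from_quat(s["ee_rot"])
    q=s["position"][:2]-O;print("now deg",np.degrees(np.arctan2(q[1],q[0]))-A0,"r",np.hypot(*q),"z",s["position"][2],"F",s["contact_force"].round(1),"w",s["gripper_width"].round(1),"t",s["clock"],"j6",s["joints"][5].round(2))
    for a in degs:
        t=np.radians(a+A0);p=np.r_[O+RR*np.array([np.cos(t),np.sin(t)]),z]
        y=np.radians(-86.2+a);Y=np.array([np.cos(y),np.sin(y),0]);Z=np.array([0,0,-1.])
        T=Ro.from_matrix(np.c_[np.cross(Y,Z),Y,Z])
        print(a,(R.inv().apply(p-s["position"])/10).round(2),(R.inv()*T).as_rotvec().round(3))
E
python3 -c "
from h import *
arc(range(5,56,5),115)"
```

```text
Traceback (most recent call last):
  File "h.py", line 26, in arc
    q=s["position"][:2]-O;print("now deg",np.degrees(np.arctan2(q[1],q[0]))-A0,"r",np.hypot(*q),"z",s["position"][2],"F",s["contact_force"].round(1),"w",s["gripper_width"].round(1),"t",s["clock"],"j6",s["joints"][5].round(2))
                                                                                                                                                         ^^^^^^^^^^^^^^^^^^^^^^^^
AttributeError: 'float' object has no attribute 'round'
```

```bash
sed -i 's/s\["gripper_width"\].round(1)/s["gripper_width"]/' h.py; python3 -c "
from h import *
arc([1,3,6,9,12,15,18,21,24,27],115)"
```

```text
now deg -0.005830846855161553 r 159.91314534208678 z 114.56164694051077 F [  3.2  -0.2 -10.3] w 24.75097376985246 t 4.125 j6 1.17
1 [ 0.02  0.28 -0.04] [ 0.     0.    -0.016]
3 [ 0.05  0.84 -0.04] [-0.     0.    -0.051]
6 [ 0.11  1.67 -0.04] [-0.     0.    -0.103]
9 [ 0.23  2.5  -0.04] [-0.     0.    -0.155]
12 [ 0.38  3.32 -0.04] [-0.     0.    -0.208]
15 [ 0.58  4.13 -0.04] [-0.    0.   -0.26]
18 [ 0.82  4.93 -0.04] [-0.     0.    -0.312]
21 [ 1.1   5.72 -0.04] [-0.     0.    -0.365]
24 [ 1.42  6.49 -0.04] [-0.     0.    -0.417]
27 [ 1.79  7.25 -0.04] [-0.    0.   -0.47]
```

>>> {"name": "move_arm", "arguments": {"moves": [{"gripper": -0.7,"xyz": [0.02,0.28,0],"angular": [0,0,-0.017]},{"gripper": -0.7,"xyz": [0.05,0.84,0],"angular": [0,0,-0.052]},{"gripper": -0.7,"xyz": [0.11,1.67,0],"angular": [0,0,-0.105]},{"gripper": -0.7,"xyz": [0.23,2.5,0],"angular": [0,0,-0.157]},{"gripper": -0.7,"xyz": [0.38,3.32,0],"angular": [0,0,-0.21]},{"gripper": -0.7,"xyz": [0.58,4.13,0],"angular": [0,0,-0.262]},{"gripper": -0.7,"xyz": [0.82,4.93,0],"angular": [0,0,-0.314]},{"gripper": -0.7,"xyz": [1.1,5.72,0],"angular": [0,0,-0.367]},{"gripper": -0.7,"xyz": [1.42,6.49,0],"angular": [0,0,-0.419]},{"gripper": -0.7,"xyz": [1.79,7.25,0],"angular": [0,0,-0.471]}]}}

```text
clock: 5.38
position: [465.0, -26.4, 114.3]
ee_rot: [0.964, 0.267, -0.001, -0.001]
contact_force: [1.9, 2.8, -9.2]
gripper_width: 24.4
```

```bash
python3 -c "
from h import *
arc([30,33,36,39,42,45,48,51,53,54],114.6)"
```

```text
now deg 26.863976033008214 r 160.20415809297714 z 114.26131800878123 F [ 1.9  2.8 -9.2] w 24.360537109681523 t 5.375 j6 1.82
30 [ 0.07  0.87 -0.04] [-0.002  0.001 -0.049]
33 [ 0.14  1.71 -0.04] [-0.002  0.001 -0.102]
36 [ 0.25  2.54 -0.04] [-0.002  0.001 -0.154]
39 [ 0.41  3.36 -0.04] [-0.002  0.001 -0.206]
42 [ 0.6   4.17 -0.04] [-0.002  0.001 -0.259]
45 [ 0.84  4.97 -0.04] [-0.002  0.001 -0.311]
48 [ 1.12  5.76 -0.05] [-0.002  0.001 -0.363]
51 [ 1.44  6.53 -0.05] [-0.002  0.001 -0.416]
53 [ 1.68  7.04 -0.05] [-0.002  0.001 -0.451]
54 [ 1.81  7.28 -0.05] [-0.002  0.001 -0.468]
```

>>> {"name": "move_arm", "arguments": {"moves": [{"gripper": -0.7,"xyz": [0.06,0.8,0],"angular": [0,0,-0.05]},{"gripper": -0.7,"xyz": [0.14,1.71,0],"angular": [0,0,-0.102]},{"gripper": -0.7,"xyz": [0.25,2.54,0],"angular": [0,0,-0.154]},{"gripper": -0.7,"xyz": [0.41,3.36,0],"angular": [0,0,-0.206]},{"gripper": -0.7,"xyz": [0.6,4.17,0],"angular": [0,0,-0.259]},{"gripper": -0.7,"xyz": [0.84,4.97,0],"angular": [0,0,-0.311]},{"gripper": -0.7,"xyz": [1.12,5.76,0],"angular": [0,0,-0.363]},{"gripper": -0.7,"xyz": [1.28,6.15,0],"angular": [0,0,-0.389]},{"gripper": -0.7,"xyz": [1.28,6.15,0],"angular": [0,0,-0.389]},{"gripper": -0.7,"xyz": [1.28,6.15,0],"angular": [0,0,-0.389]}]}}

```text
clock: 6.62
position: [507.1, -72.9, 114.3]
ee_rot: [0.894, 0.447, -0.001, -0.0]
contact_force: [-2.1, -0.3, -10.3]
gripper_width: 24.4
```

```bash
python3 -c "
from h import *
arc([55,57,58,59,60,61],114.4)
c=arm.get_calibration('wrist');p,d=arm.get_image('wrist');cv2.imwrite('pics/w4.png',cv2.resize(p[60:310,200:460],None,fx=2.4,fy=2.4))
import pickle;pickle.dump(c,open('w4.pkl','wb'))"
```

```text
now deg 49.43115857041887 r 160.30341466400785 z 114.32284934841141 F [ -2.1  -0.3 -10.3] w 24.407479492266773 t 6.625 j6 2.32
55 [ 0.15  1.55 -0.01] [-0.002  0.002 -0.098]
57 [ 0.21  2.1  -0.01] [-0.002  0.002 -0.133]
58 [ 0.25  2.38 -0.01] [-0.002  0.002 -0.151]
59 [ 0.3   2.65 -0.01] [-0.002  0.002 -0.168]
60 [ 0.35  2.93 -0.01] [-0.002  0.002 -0.186]
61 [ 0.41  3.2  -0.02] [-0.002  0.002 -0.203]
```

View pics/w4.png

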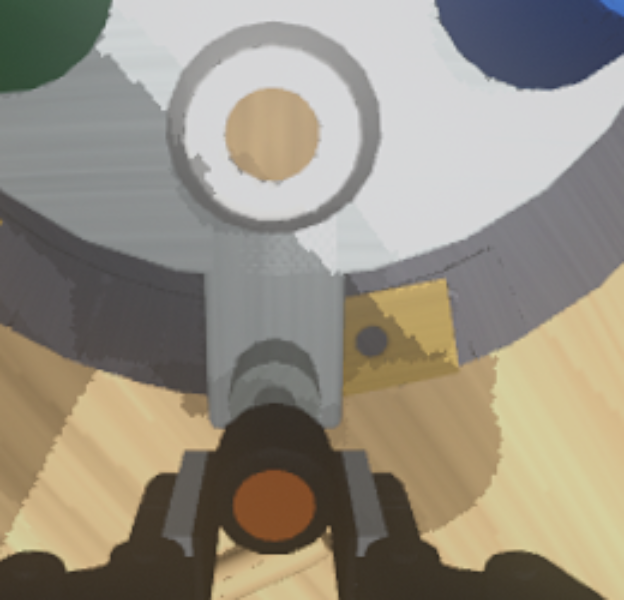

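The hole is at crop (371,340) and the dot at (274,506).

```bash
python3 -c "
from h import *;import pickle
c=pickle.load(open('w4.pkl','rb'))
for a,b,z in((371,340,46),(274,506,147)):
    q=fray(c,200+(a+.5)/2.4-.5,60+(b+.5)/2.4-.5,z)[:2]-O;print(np.hypot(*q),np.degrees(np.arctan2(q[1],q[0]))-A0)"
```

```text
158.8290808254242 61.13015705064079
160.03192054046804 49.46220438792413
```

>>> {"name": "move_arm", "arguments": {"moves": [{"gripper": -0.7,"xyz": [0.07,0.75,0],"angular": [0,0,-0.048]},{"gripper": -0.7,"xyz": [0.15,1.55,0],"angular": [0,0,-0.098]},{"gripper": -0.7,"xyz": [0.25,2.38,0],"angular": [0,0,-0.151]},{"gripper": -0.7,"xyz": [0.35,2.93,0],"angular": [0,0,-0.186]},{"gripper": -0.7,"xyz": [0.41,3.22,0],"angular": [0,0,-0.205]},{"gripper": -0.7,"xyz": [0.41,3.22,0],"angular": [0,0,-0.205]},{"gripper": -0.7,"xyz": [0.41,3.22,0],"angular": [0,0,-0.205]}]}}

```text
clock: 7.55
position: [535.4, -89.5, 114.5]
ee_rot: [0.844, 0.537, -0.001, -0.0]
contact_force: [-2.9, -4.4, -9.3]
gripper_width: 24.5
```

```bash
python3 -c "
from h import *
arc([61.1],114.4)"
```

```text
now deg 61.17891762503396 r 160.18166118702047 z 114.5254272981 F [-2.9 -4.4 -9.3] w 24.46482290591639 t 7.55 j6 2.57
61.1 [ 0.05 -0.02  0.01] [-0.002  0.002  0.   ]
```

>>> {"name": "move_arm", "arguments": {"moves": [{"gripper": -0.7,"xyz": [0,0,0.2],"angular": [0,0,0]},{"gripper": -0.7,"xyz": [0,0,0.4],"angular": [0,0,0]},{"gripper": -0.7,"xyz": [0,0,0.6],"angular": [0,0,0]},{"gripper": -0.7,"xyz": [0,0,0.6],"angular": [0,0,0]}]}}

```text
clock: 8.05
position: [535.4, -89.4, 108.8]
ee_rot: [0.844, 0.537, -0.001, -0.0]
contact_force: [-4.0, -4.3, -8.0]
gripper_width: 24.1
```

The spring still pulls at 8 N with the lift at 7.5 mm, so the pin is entering the hole. I'll keep lowering.

>>> {"name": "move_arm", "arguments": {"moves": [{"gripper": -0.7,"xyz": [0,0,0.2],"angular": [0,0,0]},{"gripper": -0.7,"xyz": [0,0,0.4],"angular": [0,0,0]},{"gripper": -0.7,"xyz": [0,0,0.6],"angular": [0,0,0]},{"gripper": -0.7,"xyz": [0,0,0.75],"angular": [0,0,0]},{"gripper": -0.7,"xyz": [0,0,0.75],"angular": [0,0,0]}]}}

```text
clock: 8.68
position: [535.6, -89.5, 101.8]
ee_rot: [0.844, 0.537, -0.001, 0.0]
contact_force: [-4.5, -5.0, -5.1]
gripper_width: 24.4
```

The lift is near 0 with 5 N of spring force, so the pin is home. Next I let go and rise.

>>> {"name": "move_arm", "arguments": {"moves": [{"gripper": -0.3,"xyz": [0,0,0],"angular": [0,0,0]},{"gripper": 0.1,"xyz": [0,0,0],"angular": [0,0,0]},{"gripper": 0.5,"xyz": [0,0,0],"angular": [0,0,0]},{"gripper": 0.5,"xyz": [0,0,0],"angular": [0,0,0]},{"gripper": 0.5,"xyz": [0,0,-1],"angular": [0,0,0]},{"gripper": 0.5,"xyz": [0,0,-5],"angular": [0,0,0]},{"gripper": 0.5,"xyz": [0,0,-10],"angular": [0,0,0]},{"gripper": 0.5,"xyz": [-8,0,-14],"angular": [0,0,0]},{"gripper": 0.5,"xyz": [-12,0,-14],"angular": [0,0,0]},{"gripper": 0.5,"xyz": [-12,0,-14],"angular": [0,0,0]}]}}

```text
clock: 9.93
position: [485.0, -200.1, 243.7]
ee_rot: [0.845, 0.535, 0.001, 0.001]
contact_force: [0.3, 1.0, -0.4]
gripper_width: 64.0
```

```bash
python3 -c "
from h import *
s=arm.read_state();print(s['clock'],s['position'],s['contact_force'])
import pickle
c=arm.get_calibration('wrist');p,d=arm.get_image('wrist');cv2.imwrite('pics/w5.png',p);pickle.dump(c,open('w5.pkl','wb'))
p,d=arm.get_image('scene');cv2.imwrite('pics/s5.png',cv2.resize(p[140:300,240:480],None,fx=3,fy=3));np.save('s5.npy',d)
C=arm.get_calibration('scene')
for n,a in(('scene0.npy',0),('s5.npy',61.1)):
    V=cloud(C,np.load(n));t=np.radians(A0+a);k=O+160*np.array([np.cos(t),np.sin(t)])
    q=V[(np.hypot(*(V[...,:2]-k).transpose(2,0,1))<22)&(V[...,2]>110)&(V[...,2]<160)];print(len(q),np.percentile(q[:,2],[50,80,95]))
"
```

```text
9.925 [ 485.01453464 -200.12556523  243.68147482] [ 0.2782498   1.01732593 -0.37273906]
106 [130.83305318 134.43047338 135.7780218 ]
131 [131.77914908 134.48128119 135.66881297]
```

View pics/w5.png

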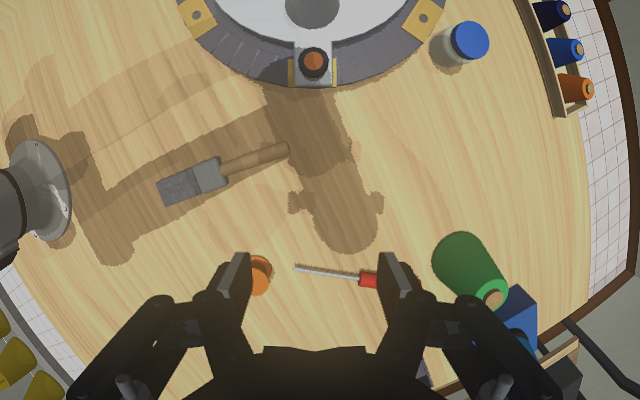

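View pics/s5.png

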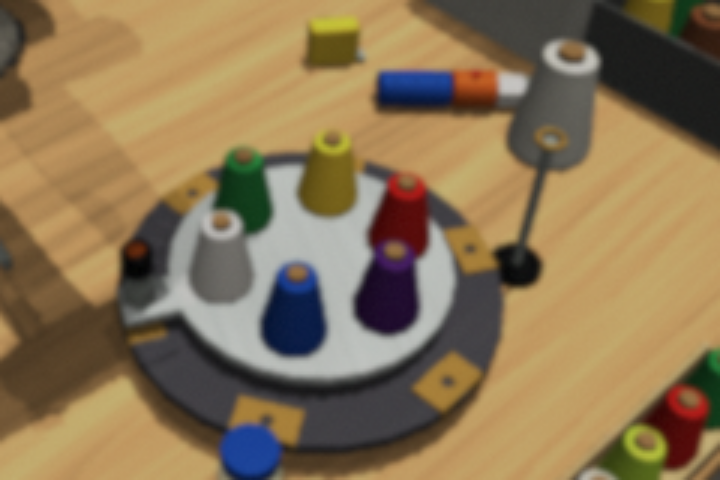

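In the wrist image the knob, at (313,62), sits centred over its block, and its height matches the start. In the scene image the red cone faces the guide and the bystanders are in place.

```bash
python3 -c "
from bench import arm
print(arm.job_done())"
```

```text
the job is handed in; nothing more can be done
None
```

The red cone is now at the yarn guide, with the pin down in that station's hole and the gripper clear. I handed the job in at about 10 s of the 48 s allowed.

- **The move:** I gripped the knob, lifted the plunger about 13 mm, and swung the carousel anticlockwise to about 61.2°. The hole itself measured about 61.1°.
- **Feeling for the pin:** The pin went straight into the hole without needing to slide and search. As I lowered it, the pull on the tool fell from 9 N to 8 N at 7.5 mm of lift, then to 5 N at about 0.5 mm. That matches the spring with nothing holding the pin up. Sideways force while lowering was at most about 7 N. I then opened the gripper and backed off.
- **Last checks:** The knob top reads 134.5 mm, against 134.4 mm at the start, so the pin is fully home. The plunger sits centred over the target block. The final pictures show the red cone facing the guide, and the bystanders visible in them look undisturbed. The tool force is about zero.
- **Not tested:** I did not push the carousel to check the lock, to spare the pin. The lock is judged from pin depth and spring force only.
- **Small disagreement:** The camera estimates of the hole's angle differed by about 0.3° (61.0° to 61.3°), which is within the pin's play.

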